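Clip a relay module into a circuit trainer and hold its panel up at the index arm

TASK

Press the relay module (the one with the oblong base and the rectangular block on it) down into the nest on the trainer's hinged panel until the sprung jaw has snapped shut over its base, and let go of it. Then swing the panel up by its bar handle until it is parallel with the index arm on the trainer's quadrant, and finish while holding it still at that angle, because it falls shut if released. Leave the index arm and the other things on the bench alone.

Things in the scene. Friction and masses are not known exactly. Their poses are not given: they have to be found in the camera images.
- module_mid (a point): Relay module, loose, about 0.12 kg: black base 40 (x) x 60 (y) x 10 mm with a grey block 20 (x) x 44 (y) x 36 mm centred on it, 46 mm high in all. This point is its centre, 23 mm above its underside; z up. Same either way round (half a turn). Best gripped by the block across its 44 mm, 30 to 36 mm above its underside.
- module: The same relay module; origin at the centre of its underside. Seated, it lies flat on the nest's floor, its 60 mm side along the hinge, its centre 0 to 0.5 mm from the nest's centre towards the hinge.
- seat (a point): Centre of the nest's floor on the panel's top face, 75 mm above the table when shut. Axes turn with the panel: x to the hinge, y along it, z out of the top face. Nest: fixed stop at x = +20.5 mm (9 mm high, flared outwards to 23 mm), side guides at y = +-32 mm (6 mm high, flared to 11 mm), sprung jaw at -x.
- jaw (a joint): Sprung smooth plastic jaw, 36 mm wide; value in m it stands back to the seat's -x: 0 shut empty, 0.001 shut on the module, at most 0.012. The base pressed straight down pushes it back by its ramp (12 to 30 mm above the floor; met at about 19), then its nose snaps 3 mm over the base's edge. Spring 3.5 N shut, 6 N pushed back; pressing in takes about 5 to 15 N.
- flap (a joint): Angle of the hinged panel in rad: 0 shut and level, grows as its near edge is raised, at most 1.45. The panel is 240 (from hinge to near edge) x 270 x 6 mm, about 0.5 kg; free hinge, it falls shut when let go.
- flap_hinge (a point): Middle of the panel's hinge line, fixed to the trainer, 72 mm above the table. x points level away from the handle side, y along the hinge, z up. The trainer case is 250 x 270 x 68 mm, its centre 120 mm from here towards -x.
- flap_handle (a point): Middle of the panel's bar handle: round steel bar, diameter 10, 90 mm long, along this point's y (parallel to the hinge), 280 mm from the hinge line in the panel's plane, 40 mm off the panel's near edge on two 8 mm rods at y = +-45 mm. Axes turn with the panel. 72 mm above the table when shut.
- index (a joint): Angle in rad of the index arm, which marks the angle wanted: 0 level, same hinge line and same sense as joint flap. It is set before the start and must be left there.
- index_tip (a point): Black clamp block 22 x 14 x 16 mm on the index arm, a thin steel rod from the hinge line through this point, 210 mm from the hinge line; x points along the rod to the hinge. It sits on the quadrant, a thin aluminium arc on the trainer's +y side, 150 mm along y from the middle of the hinge line.
- coil_module: bystander: loose module with a square 60 x 60 x 10 base and a round copper-coloured coil (diameter 48, 22 high) on it; too wide for the nest (mm); origin at its underside or handle; leave alone
- cap_module: bystander: small loose module, base 34 x 40 x 8 with an upright aluminium can, diameter 22, 34 high (mm); origin at its underside or handle; leave alone
- multimeter: bystander: hand multimeter lying on its back, 170 x 85 x 35 (mm); origin at its underside or handle; leave alone
- spool: bystander: flanged metal spool, diameter 60, 45 high (mm); origin at its underside or handle; leave alone
- screwdriver: bystander: screwdriver 180 long lying on the table (mm); origin at its underside or handle; leave alone
- parts_jar: bystander: closed clear jar, diameter 60, 75 high (mm); origin at its underside or handle; leave alone
Things that resemble listed ones, but are neither listed nor needed, are in the scene too. Leave any green look-alike of the module alone.

How it is judged (in metres and radians):
On the way:
1. the relay module sits flat in the nest of the shut panel, the jaw has closed over its base, and it is let go (x of module_mid in the frame of seat between -0.005 and 0.005 m and y of module_mid in the frame of seat between -0.005 and 0.005 m and z of module_mid in the frame of seat between 0.019 and 0.026 m and angle between the y axis of module_mid and the y axis of seat, either way round below 0.12 rad and value of joint jaw below 0.0035 m and contact force between module and the fingers below 0.2 N and value of joint flap below 0.06 rad), for 0.2 s.
At the end, for the whole second after the job is handed in: Panel parallel with the index arm within 0.09 rad, still (under 0.08 rad/s) and carried by the robot (over 0.5 N); module still in the nest (within 5 mm, turned under 0.12 rad, flat), jaw shut on it (within 3.5 mm of rest), fingers off it (x of module_mid in the frame of seat between -0.005 and 0.005 m and y of module_mid in the frame of seat between -0.005 and 0.005 m and z of module_mid in the frame of seat between 0.019 and 0.026 m and angle between the y axis of module_mid and the y axis of seat, either way round below 0.12 rad and value of joint jaw below 0.0035 m and contact force between module and the fingers below 0.2 N and angle between the x axis of flap_handle and the x axis of index_tip, either way round below 0.09 rad and contact force between any of the fingers, the arm and flap above 0.5 N and velocity of joint flap between -0.08 and 0.08 rad/s); the arm keeps its last pose, push and grip.
It fails at once if the index arm was moved (over 10 mm at its clamp) (distance of index_tip from where it was at the start of the episode above 0.01 m).
It fails at once if another thing on the bench was disturbed (moved over 30 mm) (distance of any of coil_module, cap_module, multimeter, spool, screwdriver, parts_jar from where it was at the start of the episode above 0.03 m).
It also fails if it takes over 61 s, if anything falls off the work surface, if the arm or the gripper's body presses on something with over 40 N, if the wrist force passes 120 N, or if a joint passes its speed limit or range.

ROBOT

A 6-joint arm with a two-finger parallel gripper is mounted at the origin on the work surface. World frame = base frame: x ahead of the robot, y to its left, z up, the work surface at z = 0. Lengths are in mm, angles in rad, forces in N, time in s.
With the tool pointing down it reaches from about 350 to 875 mm from the base axis. Payload 4.2 kg.
Tool frame: the origin (TCP) lies at the very end of the fingers, on their centre line; the grasp point (between the pads) lies 19 mm behind it; z points along the fingers, y is the line along which they close (so a half turn about z gives the same grasp; the last joint's range is limited). The gripper opens to 85 mm and grips with 20 to 120 N. Pads are 22 mm wide; open, the fingers measure 114 mm over their backs; the gripper's body (76 mm by 85 mm) begins 54 mm behind the grasp point. The pads swing forward as they close: fully open they stand 13 mm farther back than shut.
Start: joints at [-0.907, 0.385, 0.008, 0, -1.194, -0.259], TCP at [246.16, -574.46, 231.312] pointing down, gripper open.
Joint ranges: [-3.14, 3.14], [-1.21, 2.06], [-1.07, 1.41], [-3.16, 2.05], [-2.99, -0.16], [-3.1, 3.1]. Speed limits (rad/s): [2.79, 2.79, 3.14, 3.14, 3.14, 3.14].

INTERFACE

Orientations are given as a unit quaternion [x, y, z, w].
In Python, from bench import arm gives the robot as it stands.
- The arm moves only by the tool servo_tool, never from a script. Its argument "rows" is a list that holds one entry, the list of rows, each a list of 7 numbers: the finger opening in mm, from 0 to 85.4, then the shift along the tool's x, y, z in mm, then the turn, a rotation vector about the tool's x, y, z in rad. A call has 1 to 10 rows; each row is the pose to reach, as a shift and turn from the pose commanded when the call began, along the tool's axes at that moment; what a row does not reach only later rows make up. A row lasts 1/8 s, in which the tool goes at most 62.5 mm and 10.7 degrees, less where a joint would pass 70% of its speed; a pose out of reach is approached as far as the arm can. A call with a gripper value outside its range is refused whole. The fingers move at their own pace and stop on an object; the grip force is fixed at half the most. Time passes only in rows, so rows that repeat a pose let the fingers close. It gives the time, the measured TCP pose, the force, the opening and the grip force at its end, in the units of the state.
- arm.read_state(): the state, without advancing time (a new reading comes with each control period).
- arm.get_image(name): name is "scene" or "top" or "wrist"; returns the picture (384x512x3 uint8, red, green, blue); there is no depth.
- arm.camera_params(name): a dict with "intrinsics" (3x3 intrinsics, pixels), "R" (3x3) and "t" (3): a world point X has camera coordinates R X + t. Camera axes: x right, y down, z forward; pixel columns grow to the right and rows downward; lengths in mm; the calibration is good to about 2 mm. A picture is of the moment at which its call begins: read the wrist's pose just before it. camera_params takes no time and is no camera call; for the wrist camera it gives the pose at the moment of the call.
- arm.job_done(): hands the job in; it is judged then, once.
The state is a dict: "clock": time; "joints": joint angles; "joint_vel": joint speeds; "joint_efforts": joint torques, N m; "position": TCP position; "ee_rot": TCP orientation; "contact_force": force on the tool from outside, world axes, zero at the start; "wrist_torque": the same for the moment, N m; "gripper_width": finger opening in mm; "grasp_force": force on a finger pad.
Only numpy, scipy, OpenCV 4.12 (cv2) and the standard library are available. Lean on these libraries where they do the work, as an engineer would, in place of code of your own. Each camera call takes 0.05 s, during which the arm holds its last target. There are 200 camera calls.

## Working session

There is one attempt and no reset: what is moved stays moved. The work goes in short steps, Python scripts to look and compute and a tool call to move; the robot and the scene stay as the last step left them, time stands still between calls to the robot, and variables do not carry over. Pictures are saved under pics/ and viewed, at most 10 in all, crops included, and the job is handed in when it is done.

Besides the shell and the picture viewer there is one more tool, called after "Call:" as a command line: name --argument value ..., lists and objects as JSON in quotes. servo_tool: Moves the arm, as the interface text tells. Its arguments: {"type":"object","properties":{"rows":{"type":"array"}},"required":["rows"]}

```bash
mkdir -p pics; python3 - <<'E'
from bench import arm
import cv2,numpy as np
a=arm.get_image("scene");b=arm.get_image("top")
cv2.imwrite("pics/scene.png",a[:,:,::-1]);cv2.imwrite("pics/top.png",b[:,:,::-1])
for n in("scene","top"):
    p=arm.camera_params(n);print(n,p)
print(arm.read_state())
E
```

```text
scene {'intrinsics': array([[395.5264366 ,   0.        , 254.61016503],
       [  0.        , 395.5264366 , 191.39940482],
       [  0.        ,   0.        ,   1.        ]]), 'R': array([[-4.57525673e-01,  8.89196363e-01, -2.93008477e-04],
       [ 7.51167310e-01,  3.86328047e-01, -5.35255371e-01],
       [-4.75833932e-01, -2.45113172e-01, -8.44690240e-01]]), 't': array([ 337.88163261, -322.88606297, 1522.28503412])}
top {'intrinsics': array([[456.70633421,   0.        , 252.60532506],
       [  0.        , 456.70633421, 188.60978963],
       [  0.        ,   0.        ,   1.        ]]), 'R': array([[-0.00650055, -0.99979362, -0.01924726],
       [-0.98775727,  0.00941998, -0.15571396],
       [ 0.15586313,  0.0179994 , -0.98761465]]), 't': array([ -60.33534174,  581.5609049 , 1273.0700477 ])}
{'clock': 0.1, 'joints': array([-9.07434937e-01,  3.85459371e-01,  6.73299917e-03, -4.44707356e-04,
       -1.19404534e+00, -2.58610782e-01]), 'joint_vel': array([-0.0015455 , -0.00239147,  0.00325462,  0.00241113,  0.00160734,
       -0.00022007]), 'joint_efforts': array([-2.26022712e-03, -3.93318164e+01,  1.88928312e+01,  4.19803396e+00,
       -2.61668894e-03,  1.01701031e-05]), 'position': array([ 245.91930155, -573.98697139,  230.33026701]), 'ee_rot': array([-2.00916286e-01,  9.79607895e-01,  9.76525852e-04, -2.54251710e-04]), 'contact_force': array([0.75685266, 1.27923513, 0.21122898]), 'wrist_torque': array([-0.02449494, -0.01753695,  0.01799453]), 'grasp_force': 0.0, 'gripper_width': 85.25100647286828}
```

View pics/scene.png

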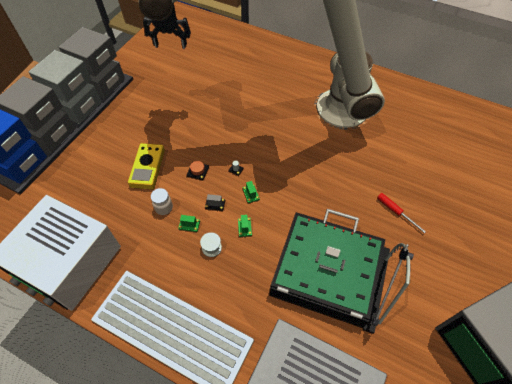

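View pics/top.png

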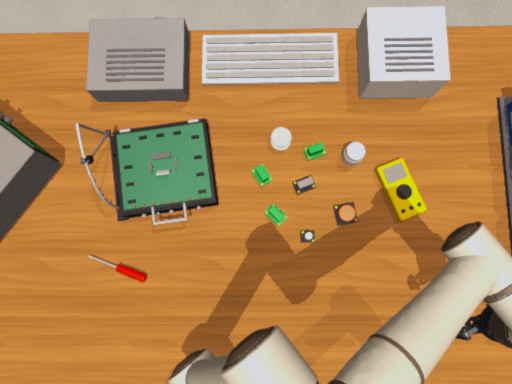

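The relay module is the grey block on a black base at scene (215,203) / top (304,184). The three green blocks at top (262,175), (276,214) and (316,151) are look-alikes. The coil is at (346,212) and the can at (307,236). The trainer is at top (165,168), with its handle at (170,216) and the index clamp at (87,160). I'll confirm with one enlarged crop.

```bash
cat > h.py <<'E'
import numpy as np,cv2
from bench import arm
def ray(n,uv,P=None):
    p=P or arm.camera_params(n);R,t,K=p["R"],p["t"],p["intrinsics"]
    return -R.T@t, R.T@np.linalg.solve(K,[uv[0],uv[1],1.])
def onz(n,uv,z,P=None):
    c,d=ray(n,uv,P);return c+d*(z-c[2])/d[2]
def proj(n,X,P=None):
    p=P or arm.camera_params(n);q=p["intrinsics"]@(p["R"]@np.asarray(X,float)+p["t"]);return q[:2]/q[2]
E
python3 - <<'E'
import cv2,numpy as np
a=cv2.imread("pics/top.png");b=cv2.imread("pics/scene.png")
f=lambda im,x0,y0,w,h,s:cv2.resize(im[y0:y0+h,x0:x0+w],None,fx=s,fy=s,interpolation=cv2.INTER_CUBIC)
l=f(a,70,105,160,120,2.5);r=f(b,260,200,160,120,2.5)
l2=f(a,284,168,40,30,10);r2=f(b,195,188,40,30,10)
cv2.imwrite("pics/crop.png",np.vstack([np.hstack([l,r]),np.hstack([l2,r2])]))
E
```

```text
(no output)
```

View pics/crop.png

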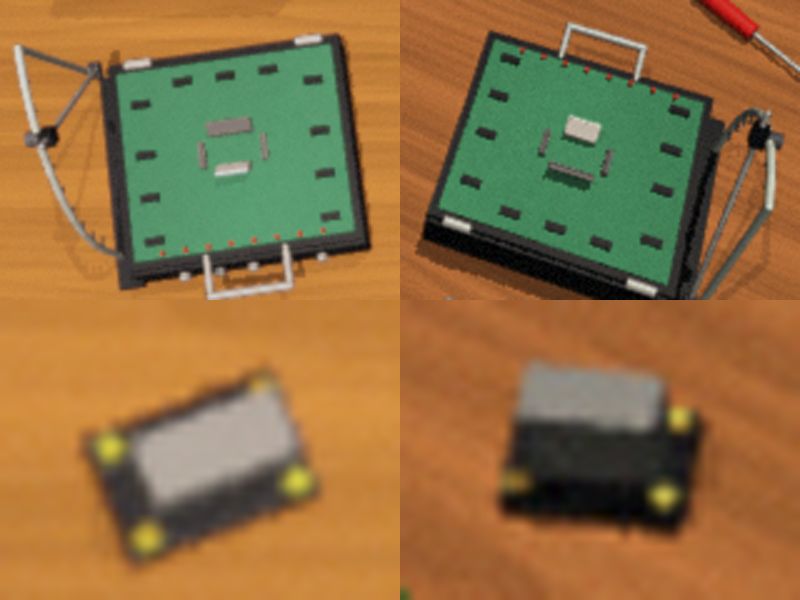

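The crop confirms a grey block on a black oblong base with yellow corner dots. The nest has a white jaw on the handle side and a grey stop towards the hinge. The clamp is at top (87,160) / scene (404,254).

```bash
python3 - <<'E'
from h import *
from scipy.optimize import least_squares
T=cv2.imread("pics/top.png");S=cv2.imread("pics/scene.png")
H=cv2.cvtColor(T,cv2.COLOR_BGR2HSV)
# module: grey block top
box=np.zeros(T.shape[:2],np.uint8);box[168:198,284:324]=1
g=((H[:,:,1]<60)&(H[:,:,2]>120)&(box>0)).astype(np.uint8)
c=max(cv2.findContours(g,0,2)[0],key=cv2.contourArea)
P=np.array([onz("top",q[0],46)[:2] for q in c],np.float32);print("block",cv2.minAreaRect(P))
bl=((H[:,:,2]<75)&(box>0))|(g>0)|((H[:,:,0]>22)&(H[:,:,0]<40)&(H[:,:,1]>120)&(box>0)&(H[:,:,2]>60)&(abs(H[:,:,0].astype(int)-28)<6))
c=max(cv2.findContours(bl.astype(np.uint8),0,2)[0],key=cv2.contourArea)
P=np.array([onz("top",q[0],10)[:2] for q in c],np.float32);print("base",cv2.minAreaRect(P))
# panel green
for n,I,x0,x1,y0,y1 in(("top",T,100,225,110,225),("scene",S,255,400,200,330)):
    h=cv2.cvtColor(I,cv2.COLOR_BGR2HSV);m=np.zeros(I.shape[:2],np.uint8);m[y0:y1,x0:x1]=1
    g=((h[:,:,0]>60)&(h[:,:,0]<90)&(h[:,:,1]>70)&(m>0)).astype(np.uint8)
    c=max(cv2.findContours(g,0,2)[0],key=cv2.contourArea)
    P=np.array([onz(n,q[0],75)[:2] for q in c],np.float32);r=cv2.minAreaRect(P);print("green",n,r,cv2.boxPoints(r).tolist())
# nest stop / guides in top crop coords
f=lambda x,y:(70+x/2.5,105+y/2.5)
for nm,q,z in(("stop",(229,127),84),("gL",(203,153),81),("gR",(265,146),81),("jaw",(231,169),95),("hA",(209,294),72),("hB",(290,286),72)):print(nm,onz("top",f(*q),z).round(1))
# clamp triangulate
def tri(a,b):
    c1,d1=ray("top",a);c2,d2=ray("scene",b);A=np.stack([d1,-d2],1);s=np.linalg.lstsq(A,c2-c1,rcond=None)[0]
    p,q=c1+d1*s[0],c2+d2*s[1];return (p+q)/2,np.linalg.norm(p-q)
print("clamp",tri(f(44,137),(260+360/2.5,200+133/2.5)))
E
```

```text
block ((598.628662109375, -215.89437866210938), (20.504907608032227, 44.2022705078125), 21.433252334594727)
base ((598.72021484375, -215.89913940429688), (35.853111267089844, 56.0696907043457), 18.04425811767578)
green top ((646.6690063476562, 189.03057861328125), (222.13095092773438, 252.37091064453125), 7.683798789978027) [[519.72900390625, 299.2328796386719], [553.4725341796875, 49.12801742553711], [773.6090087890625, 78.82827758789062], [739.865478515625, 328.9331359863281]]
green scene ((645.7943115234375, 187.99755859375), (223.2951202392578, 252.63784790039062), 7.543652057647705) [[518.5297241210938, 298.5659484863281], [551.6963500976562, 48.11465072631836], [773.0588989257812, 77.42916870117188], [739.8922729492188, 327.8804626464844]]
stop [671.8 192.4  84. ]
gL [642.6 222.   81. ]
gR [649.9 151.5  81. ]
jaw [621.  186.5  95. ]
hA [482.9 212.9  72. ]
hB [491.2 121.9  72. ]
clamp (array([625.55657913, 339.21316958, 247.1207915 ]), np.float64(1.7479569511252437))
```

```bash
cat >> h.py <<'E'
import json,os
from scipy.spatial.transform import Rotation as Ro
hx=np.radians(7.6);HX=np.array([np.cos(hx),np.sin(hx),0]);HY=np.array([-np.sin(hx),np.cos(hx),0])
HINGE=np.array([765.2,204.4,72.])
def down(yaw_y): # tool z down, tool y at world yaw (deg)
    a=np.radians(yaw_y);y=np.array([np.cos(a),np.sin(a),0]);z=np.array([0,0,-1.]);return Ro.from_matrix(np.stack([np.cross(y,z),y,z],1))
def load():
    if os.path.exists("cmd.json"):
        d=json.load(open("cmd.json"));return np.array(d[0]),Ro.from_quat(d[1])
    return np.array([246.16,-574.46,231.312]),Ro.from_quat([-.200916,.979608,0,0])
def mv(pos,R=None,save=True):
    p,q=load();R=R or q
    s=np.round(q.inv().apply(np.array(pos,float)-p),1);w=np.round((q.inv()*R).as_rotvec(),3)
    print("MOVE",s.tolist(),w.tolist())
    if save: json.dump([(p+q.apply(s)).tolist(),(q*Ro.from_rotvec(w)).as_quat().tolist()],open("cmd.json","w"))
E
python3 - <<'E'
from h import *
mv([598.7,-215.9,170],down(111))
E
```

```text
MOVE [-465.2, 190.8, 61.3] [0.0, 0.0, 0.038]
```

Call:
servo_tool --rows '[[[85, -465.2, 190.8, 61.3, 0, 0, 0.038], [85, -465.2, 190.8, 61.3, 0, 0, 0.038], [85, -465.2, 190.8, 61.3, 0, 0, 0.038], [85, -465.2, 190.8, 61.3, 0, 0, 0.038], [85, -465.2, 190.8, 61.3, 0, 0, 0.038], [85, -465.2, 190.8, 61.3, 0, 0, 0.038], [85, -465.2, 190.8, 61.3, 0, 0, 0.038], [85, -465.2, 190.8, 61.3, 0, 0, 0.038], [85, -465.2, 190.8, 61.3, 0, 0, 0.038], [85, -465.2, 190.8, 61.3, 0, 0, 0.038]]]'

```text
clock: 1.35
position: [598.3, -215.5, 169.3]
ee_rot: [-0.183, 0.983, 0.0, -0.001]
contact_force: [0.2, -0.4, 0.3]
gripper_width: 85.0
grasp_force: 0.0
```

```bash
python3 - <<'E'
from h import *
P=arm.camera_params("wrist");I=arm.get_image("wrist")[:,:,::-1].copy();cv2.imwrite("pics/w1.png",I)
s=arm.read_state();print(s["clock"],s["position"],s["joints"],s["joint_vel"].round(3),(-P["R"].T@P["t"]).round(1))
print(proj("wrist",[598.7,-215.9,46],P))
h=cv2.cvtColor(I,cv2.COLOR_BGR2HSV)
y=((h[:,:,0]>22)&(h[:,:,0]<36)&(h[:,:,1]>150)&(h[:,:,2]>120)).astype(np.uint8)
n,_,st,ce=cv2.connectedComponentsWithStats(y)
for i in range(1,n):
    if st[i,4]>20: print(st[i,4],ce[i].round(1),onz("wrist",ce[i],10,P).round(1))
E
```

```text
1.4 [ 597.85293899 -216.305611    169.69027932] [-9.30894551e-02  4.49463591e-01 -4.99426605e-02 -1.67725068e-05
 -1.07256934e+00 -1.11134967e+00] [-0.022 -0.016 -0.004  0.002  0.    -0.001] [ 528.6 -242.3  312.3]
[255.15556185 183.54448837]
556 [  5.4 102.3] [ 617.4 -438.6   10. ]
61 [390.8  80.7] [ 482.8 -137.7   10. ]
50 [358.   95.2] [ 503.4 -158.4   10. ]
41 [228.1 156.5] [ 593.3 -244.1   10. ]
55 [281.3 157.5] [ 577.  -199.1   10. ]
45 [376.5 220.8] [601.1 -91.   10. ]
40 [346.2 226. ] [ 616.3 -115.7   10. ]
33 [351.  271.2] [658.8 -90.2  10. ]
```

View pics/w1.png

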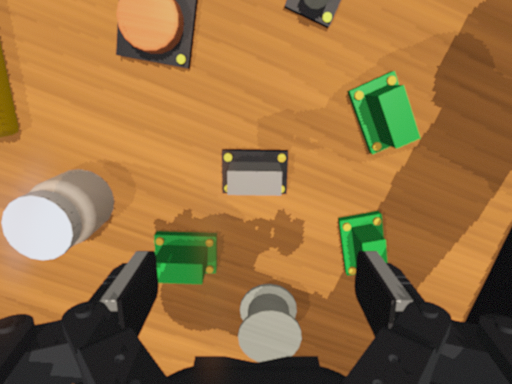

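The relay module is at wrist px (255,173), clear of the green look-alikes, the spool at (270,320) and the jar. The wrist measurement agrees with the top view: (598.4,-216.8), yaw about 110°.

```bash
python3 - <<'E'
from h import *
mv([598.7,-216.4,13],down(110.3))
E
```

```text
MOVE [0.2, -0.4, 157.0] [0.0, 0.0, 0.012]
```

Call:
servo_tool --rows '[[[85, 0.2, -0.4, 60, 0, 0, 0.012], [85, 0.2, -0.4, 110, 0, 0, 0.012], [85, 0.2, -0.4, 140, 0, 0, 0.012], [85, 0.2, -0.4, 157, 0, 0, 0.012], [85, 0.2, -0.4, 157, 0, 0, 0.012], [40, 0.2, -0.4, 157, 0, 0, 0.012], [40, 0.2, -0.4, 157, 0, 0, 0.012], [40, 0.2, -0.4, 157, 0, 0, 0.012], [40, 0.2, -0.4, 157, 0, 0, 0.012], [40, 0.2, -0.4, 157, 0, 0, 0.012]]]'

```text
clock: 2.65
position: [599.8, -216.4, 14.7]
ee_rot: [-0.177, 0.984, -0.001, 0.001]
contact_force: [-0.3, 0.2, 6.0]
gripper_width: 43.4
grasp_force: 62.6
```

```bash
python3 - <<'E'
from h import *
s=arm.read_state();print(s["position"],s["gripper_width"],s["grasp_force"])
mv([598.7,-216.4,190],down(110.3))
E
```

```text
[ 599.81674864 -216.44389263   14.72992576] 43.36631466057871 62.61345863342285
MOVE [-0.0, -0.0, -177.0] [0.0, 0.0, 0.0]
```

Call:
servo_tool --rows '[[[40, 0, 0, -30, 0, 0, 0], [40, 0, 0, -80, 0, 0, 0], [40, 0, 0, -130, 0, 0, 0], [40, 0, 0, -177, 0, 0, 0], [40, 0, 0, -177, 0, 0, 0]]]'

```text
clock: 3.28
position: [600.7, -216.6, 194.8]
ee_rot: [-0.177, 0.984, -0.002, 0.004]
contact_force: [0.3, 0.0, -1.8]
gripper_width: 43.1
grasp_force: 61.9
```

```bash
python3 - <<'E'
from h import *
s=arm.read_state();print(s["position"],s["gripper_width"],s["grasp_force"],s["contact_force"])
S=HINGE-HX*120; print(S)
# hover back from the seat so the wrist camera sees the nest
mv([S[0]-30,S[1],230],down(97.6))
E
```

```text
[ 600.70832209 -216.61884355  194.8183791 ] 43.11279312263038 61.947065591812134 [ 0.25643031  0.00224783 -1.8462747 ]
[646.25413517 188.52923317  72.        ]
MOVE [-157.1, 373.6, -40.0] [0.0, 0.0, 0.222]
```

Call:
servo_tool --rows '[[[40, -157.1, 373.6, -40, 0, 0, 0.222], [40, -157.1, 373.6, -40, 0, 0, 0.222], [40, -157.1, 373.6, -40, 0, 0, 0.222], [40, -157.1, 373.6, -40, 0, 0, 0.222], [40, -157.1, 373.6, -40, 0, 0, 0.222], [40, -157.1, 373.6, -40, 0, 0, 0.222], [40, -157.1, 373.6, -40, 0, 0, 0.222], [40, -157.1, 373.6, -40, 0, 0, 0.222], [40, -157.1, 373.6, -40, 0, 0, 0.222], [40, -157.1, 373.6, -40, 0, 0, 0.222]]]'

```text
clock: 4.53
position: [615.8, 187.3, 229.3]
ee_rot: [-0.066, 0.998, -0.0, -0.001]
contact_force: [0.3, -0.6, -1.3]
gripper_width: 42.7
grasp_force: 62.0
```

```bash
python3 - <<'E'
from h import *
P=arm.camera_params("wrist");I=arm.get_image("wrist")[:,:,::-1].copy();cv2.imwrite("pics/w2.png",I)
np.savez("w2.npz",**P)
s=arm.read_state();print(s["clock"],s["position"],s["ee_rot"],load()[0],s["grasp_force"])
S=HINGE-HX*120+[0,0,3]
for o in([0,0,0],[20.5,0,9],[0,32,6],[0,-32,6],[-20,0,25]):print(o,proj("wrist",S+HX*o[0]+HY*o[1]+[0,0,o[2]],P).round(1))
E
```

```text
4.575 [615.95366203 187.280557   229.6186615 ] [-6.55369804e-02  9.97850021e-01 -1.59895266e-04 -4.63668408e-04] [616.2649166  188.51515013 230.012     ] 62.002108097076416
[0, 0, 0] [253.  205.8]
[20.5, 0, 9] [253.  230.2]
[0, 32, 6] [288.2 208. ]
[0, -32, 6] [217.7 208.1]
[-20, 0, 25] [252.6 193.3]
```

View pics/w2.png

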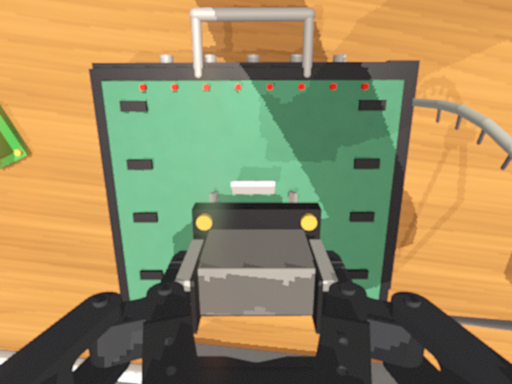

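The jaw is at (253,187), the guide tips at (214,195) and (292,195), and the module's dots at (204,222) and (309,222), all level and aligned. I'll move about 80 mm further on so the nest clears the hand, then measure it.

```bash
python3 - <<'E'
from h import *
S=HINGE-HX*120
p=S+HX*60;mv([p[0],p[1],215])
E
```

```text
MOVE [-89.7, -3.9, 15.0] [0.0, 0.0, 0.0]
```

Call:
servo_tool --rows '[[[40, -50, -2, 8, 0, 0, 0], [40, -89.7, -3.9, 15, 0, 0, 0], [40, -89.7, -3.9, 15, 0, 0, 0], [40, -89.7, -3.9, 15, 0, 0, 0], [40, -89.7, -3.9, 15, 0, 0, 0]]]'

```text
clock: 5.2
position: [705.0, 196.3, 216.1]
ee_rot: [-0.066, 0.998, 0.0, 0.0]
contact_force: [0.4, -0.5, -0.7]
gripper_width: 43.4
grasp_force: 62.0
```

```bash
python3 - <<'E'
from h import *
P=arm.camera_params("wrist");I=arm.get_image("wrist")[:,:,::-1].copy()
np.savez("w3.npz",**P)
s=arm.read_state();print(s["clock"],s["position"],s["ee_rot"],load()[0])
cv2.imwrite("pics/w3full.png",I)
S=HINGE-HX*120+[0,0,3]
for o in([0,0,0],[20.5,0,9],[0,32,6],[0,-32,6],[-20,0,25]):print(o,proj("wrist",S+HX*o[0]+HY*o[1]+[0,0,o[2]],P).round(1))
cv2.imwrite("pics/w3.png",cv2.resize(I[60:260,130:380],None,fx=3,fy=3,interpolation=cv2.INTER_CUBIC))
E
```

```text
5.25 [704.9908381  196.47557776 216.32546668] [-6.64340309e-02  9.97790572e-01  2.90616728e-04  6.40662613e-04] [705.69322247 196.5075283  215.012     ]
[0, 0, 0] [255.9 106.6]
[20.5, 0, 9] [255.9 133.5]
[0, 32, 6] [296.2 107. ]
[0, -32, 6] [215.6 107.1]
[-20, 0, 25] [255.9  80.2]
```

View pics/w3.png

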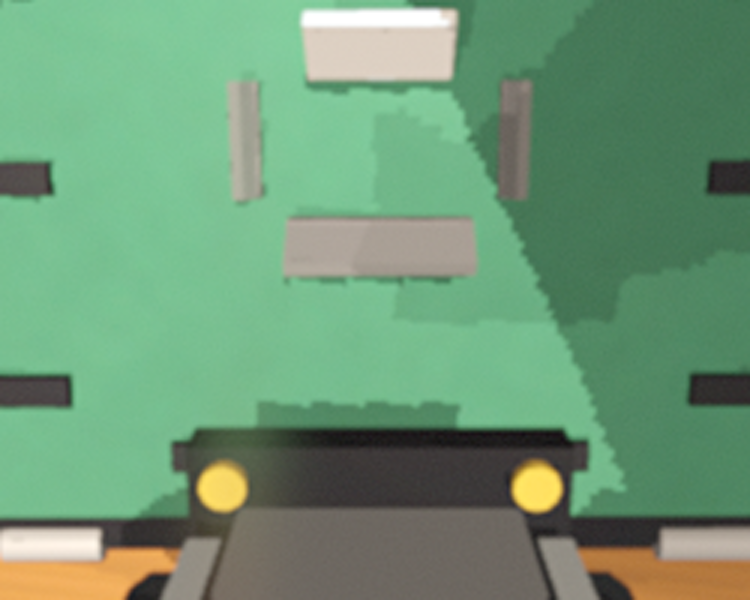

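The nest is clear: the stop's inner foot is at crop row 217, guide inner edges at columns 262 and 500, and the jaw face spans rows 27–82. Next I ray-cast these points and the module's dots.

```bash
python3 - <<'E'
from h import *
P=dict(np.load("w3.npz"));S=HINGE-HX*120+[0,0,3]
f=lambda x,y:(130+(x+.5)/3-.5,60+(y+.5)/3-.5)
def L(nm,q,z):
    d=onz("wrist",f(*q),z,P)-S;print(nm,"x %.1f y %.1f"%(d@HX,d@HY))
L("stop foot L",(287,218),75);L("stop foot R",(475,218),75)
L("stop top L",(284,276),84);L("stop top R",(477,276),84)
for z in(75,81,86):
    L("guide -y %d"%z,(262,140),z);L("guide +y %d"%z,(500,140),z)
L("guide -y outer",(230,140),86);L("guide +y outer",(530,140),86)
L("jaw nose L",(308,81),87);L("jaw nose R",(454,81),87)
L("jaw top L",(304,27),105);L("jaw top R",(456,27),105)
p=arm.read_state()["position"]
for z in(211,212):L("dotL %d"%z,(222,487),z);L("dotR %d"%z,(537,487),z);
print("tcp rel",(p-S)@HX,(p-S)@HY,p[2])
L("base bottom edge L",(190,431),201.6)
E
```

```text
stop foot L x 20.7 y -25.4
stop foot R x 20.7 y 26.6
stop top L x 35.2 y -25.8
stop top R x 35.2 y 26.7
guide -y 75 x -0.2 y -31.5
guide +y 75 x -0.2 y 32.8
guide -y 81 x -0.6 y -30.9
guide +y 81 x -0.5 y 32.1
guide -y 86 x -0.8 y -30.3
guide +y 86 x -0.8 y 31.5
guide -y outer x -0.8 y -38.6
guide +y outer x -0.8 y 39.3
jaw nose L x -15.5 y -18.0
jaw nose R x -15.5 y 19.2
jaw top L x -27.6 y -17.5
jaw top R x -27.6 y 18.1
dotL 211 x 44.9 y -24.4
dotR 211 x 44.9 y 24.7
dotL 212 x 44.5 y -24.3
dotR 212 x 44.5 y 24.5
tcp rel 59.271687580357316 0.10823594252633732 216.3254666819499
base bottom edge L x 38.9 y -30.8
```

Nest centre is (+0.2, +0.6) mm from my estimate in panel axes, and the module is centred under the TCP. Now moving above the nest and then down.

```bash
python3 - <<'E'
from h import *
S=HINGE-HX*120
p=S+HX*.7+HY*.6;mv([p[0],p[1],126],down(97.6))
E
```

```text
MOVE [59.3, 0.5, 89.0] [0.0, 0.0, -0.0]
```

Call:
servo_tool --rows '[[[40, 59.3, 0.5, 10, 0, 0, 0], [40, 59.3, 0.5, 30, 0, 0, 0], [40, 59.3, 0.5, 60, 0, 0, 0], [40, 59.3, 0.5, 80, 0, 0, 0], [40, 59.3, 0.5, 89, 0, 0, 0], [40, 59.3, 0.5, 89, 0, 0, 0], [40, 59.3, 0.5, 89, 0, 0, 0], [40, 59.3, 0.5, 89, 0, 0, 0]]]'

```text
clock: 6.25
position: [647.2, 189.5, 127.1]
ee_rot: [-0.066, 0.998, 0.0, 0.001]
contact_force: [0.4, -0.2, -0.7]
gripper_width: 43.5
grasp_force: 62.0
```

```bash
python3 - <<'E'
from h import *
s=arm.read_state();p=s["position"];S=HINGE-HX*120
print((p-S)@HX,(p-S)@HY,p[2],s["contact_force"],s["ee_rot"])
E
```

```text
1.043179584919205 0.8534877013819641 127.14899706604544 [ 0.42806069 -0.1833406  -0.6676266 ] [-6.64338793e-02  9.97790339e-01  3.67664556e-04  9.18482109e-04]
```

Call:
servo_tool --rows '[[[40, 0.6, 0, 10, 0, 0, 0], [40, 0.6, 0, 16, 0, 0, 0], [40, 0.6, 0, 20, 0, 0, 0], [40, 0.6, 0, 24, 0, 0, 0], [40, 0.6, 0, 28, 0, 0, 0], [40, 0.6, 0, 32, 0, 0, 0], [40, 0.6, 0, 35, 0, 0, 0], [40, 0.6, 0, 38, 0, 0, 0], [40, 0.6, 0, 40, 0, 0, 0], [40, 0.6, 0, 40, 0, 0, 0]]]'

```text
clock: 7.5
position: [647.6, 189.8, 97.8]
ee_rot: [-0.068, 0.998, -0.0, 0.004]
contact_force: [-14.4, -1.5, 42.2]
gripper_width: 42.6
grasp_force: 67.4
```

```bash
python3 - <<'E'
from h import *
mv(load()[0]+load()[1].apply([.6,0,40]))
s=arm.read_state();p=s["position"];S=HINGE-HX*120
print((p-S)@HX,(p-S)@HY,p[2],s["contact_force"],s["ee_rot"],s["wrist_torque"])
E
```

```text
MOVE [0.6, -0.0, 40.0] [0.0, 0.0, 0.0]
1.5069745486600483 1.0398994126181735 97.78829995826989 [-14.44447981  -1.46488134  42.24413661] [-6.80549340e-02  9.97673486e-01 -1.51850100e-06  4.01755688e-03] [-0.25738732  3.68654504 -0.08093687]
```

It jammed on the stop's flare: 42 N up, −14 N along x, measured x' +1.5 because the jaw pushes the module over. Backing up a little, shifting away from the hinge, and pressing again.

Call:
servo_tool --rows '[[[40, 0, 0, -8, 0, 0, 0], [40, 0, 0, -17, 0, 0, 0], [40, 1.5, 0, -17, 0, 0, 0], [40, 1.5, 0, -17, 0, 0, 0]]]'

```text
clock: 8.0
position: [646.1, 189.4, 103.7]
ee_rot: [-0.067, 0.998, 0.0, 0.002]
contact_force: [5.6, 0.8, 4.6]
gripper_width: 43.2
grasp_force: 62.4
```

```bash
python3 - <<'E'
from h import *
mv(load()[0]+load()[1].apply([1.5,0,-17]))
s=arm.read_state();p=s["position"];S=HINGE-HX*120
print((p-S)@HX,(p-S)@HY,p[2],s["contact_force"],s["wrist_torque"])
P=arm.camera_params("wrist");np.savez("w4.npz",**P);I=arm.get_image("wrist")[:,:,::-1]
cv2.imwrite("pics/w4.png",cv2.resize(I[140:340,130:380],None,fx=3,fy=3,interpolation=cv2.INTER_CUBIC))
E
```

```text
MOVE [1.5, 0.0, -17.0] [0.0, 0.0, 0.0]
-0.034385186872787916 0.9324869580118678 103.74708975306407 [5.59907792 0.75261423 4.56125212] [ 0.18669086 -1.47167003  0.02718309]
```

View pics/w4.png

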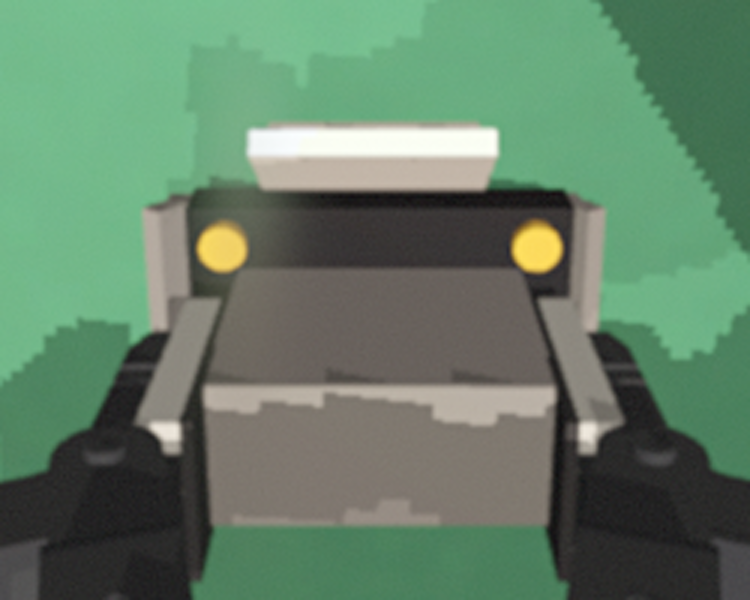

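The module hasn't slipped in the grip and sits between the guides (base columns 190–572, guides 145–189 and 572–605). Pressing again with a 0.4 mm y trim.

Call:
servo_tool --rows '[[[40, 0, -0.4, 3, 0, 0, 0], [40, 0, -0.4, 6, 0, 0, 0], [40, 0, -0.4, 8, 0, 0, 0], [40, 0, -0.4, 10, 0, 0, 0], [40, 0, -0.4, 12, 0, 0, 0], [40, 0, -0.4, 14, 0, 0, 0], [40, 0, -0.4, 14, 0, 0, 0]]]'

```text
clock: 8.93
position: [644.9, 188.7, 89.8]
ee_rot: [-0.067, 0.998, -0.0, 0.0]
contact_force: [1.8, 1.1, 5.8]
gripper_width: 43.5
grasp_force: 63.1
```

```bash
python3 - <<'E'
from h import *
mv(load()[0]+load()[1].apply([0,-.4,14]))
s=arm.read_state();p=s["position"];S=HINGE-HX*120
print((p-S)@HX,(p-S)@HY,p[2],s["contact_force"],s["wrist_torque"],s["ee_rot"])
E
```

```text
MOVE [-0.0, -0.4, 14.0] [0.0, 0.0, 0.0]
-1.3235181614440574 0.38414921882533404 89.75549838831961 [1.83373545 1.13729986 5.82464981] [ 0.09089787 -0.67072069  0.02158756] [-6.65351624e-02  9.97784055e-01 -1.35137526e-04  1.84382962e-04]
```

Call:
servo_tool --rows '[[[40, -0.8, 0, 2, 0, 0, 0], [40, -1.5, 0, 3.5, 0, 0, 0], [40, -1.5, 0, 3.5, 0, 0, 0], [40, -1.5, 0, 3.5, 0, 0, 0]]]'

```text
clock: 9.43
position: [645.0, 188.7, 89.7]
ee_rot: [-0.067, 0.998, -0.001, -0.001]
contact_force: [-7.3, -0.1, 20.8]
gripper_width: 43.3
grasp_force: 65.0
```

```bash
python3 - <<'E'
from h import *
mv(load()[0]+load()[1].apply([-1.5,0,3.5]))
s=arm.read_state();p=s["position"];S=HINGE-HX*120
print((p-S)@HX,(p-S)@HY,p[2],s["contact_force"],s["wrist_torque"],s["ee_rot"])
E
```

```text
MOVE [-1.5, -0.0, 3.5] [0.0, 0.0, 0.0]
-1.2550072820030167 0.3709228442972389 89.6803891586084 [-7.28365824 -0.06360835 20.83315573] [ 0.17830439  1.95554317 -0.03414891] [-6.68454907e-02  9.97762976e-01 -5.33540655e-04 -6.62240544e-04]
```

It's on the floor (z steady at 89.7 with 21 N) and against the stop. Relaxing the push, opening, and lifting to look.

Call:
servo_tool --rows '[[[40, 1.2, 0, -3, 0, 0, 0], [40, 1.2, 0, -3.5, 0, 0, 0], [60, 1.2, 0, -3.5, 0, 0, 0], [80, 1.2, 0, -3.5, 0, 0, 0], [80, 1.2, 0, -3.5, 0, 0, 0], [80, 1.2, 0, -30, 0, 0, 0], [80, 1.2, 0, -80, 0, 0, 0], [80, 1.2, 0, -120, 0, 0, 0], [80, -70, 0, -120, 0, 0, 0], [80, -70, 0, -120, 0, 0, 0]]]'

```text
clock: 10.68
position: [717.0, 198.0, 202.6]
ee_rot: [-0.066, 0.998, -0.0, -0.002]
contact_force: [-0.4, -0.3, -0.7]
gripper_width: 80.2
grasp_force: 0.0
```

```bash
python3 - <<'E'
from h import *
mv(load()[0]+load()[1].apply([-70,0,-120]))
P=arm.camera_params("wrist");np.savez("w5.npz",**P);I=arm.get_image("wrist")[:,:,::-1]
cv2.imwrite("pics/w5.png",cv2.resize(I[40:240,130:380],None,fx=3,fy=3,interpolation=cv2.INTER_CUBIC))
s=arm.read_state();print(s["position"],s["contact_force"],s["gripper_width"],load()[0])
E
```

```text
MOVE [-70.0, 0.0, -120.0] [0.0, 0.0, 0.0]
[716.65125341 197.83596232 202.37612137] [ 0.7412101   0.84488567 -0.23087539] 80.04253034251174 [715.69135848 197.94184915 205.512     ]
```

View pics/w5.png

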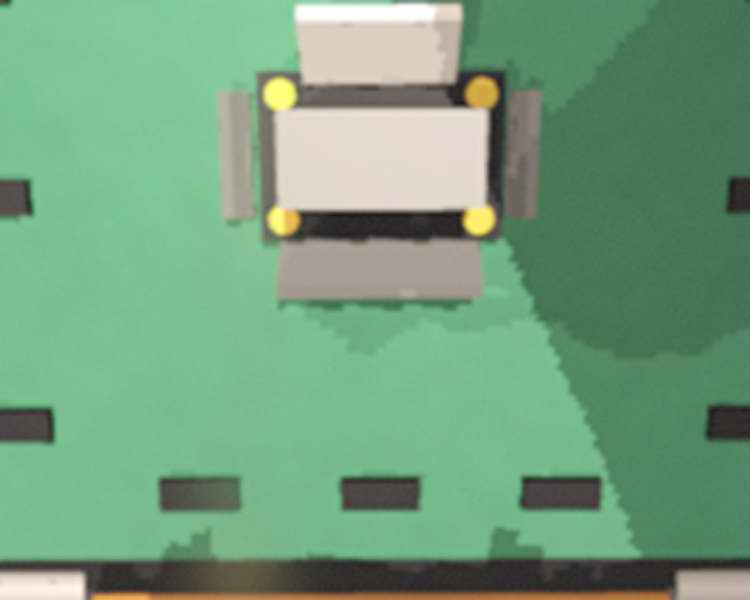

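The jaw nose (row 84) overlaps the base's near edge (row 72). The base sits square against the stop and between the guides, and the fingers are off it. Next is the handle: tool y across the bar, tilted slightly outward, gripping at y'=+19 to stay between the front knobs.

```bash
cat >> h.py <<'E'
AL=0.3
def tilted(al=AL):
    z=np.sin(al)*HX+[0,0,-np.cos(al)];y=-(np.cos(al)*HX+np.array([0,0,np.sin(al)]));return Ro.from_matrix(np.stack([np.cross(y,z),y,z],1))
def tcp(th,y=19,depth=14,al=AL):
    b=HINGE+280*(-np.cos(th)*HX+np.array([0,0,np.sin(th)]))+HY*y
    return b+depth*tilted(al).as_matrix()[:,2]
E
python3 - <<'E'
from h import *
print(tcp(0),tcp(.968))
R=tilted();p=tcp(0)-120*R.as_matrix()[:,2];print(p)
mv(p,R)
E
```

```text
[489.24771641 186.74848809  58.62528915] [609.43707318 202.78517217 289.27625942]
[454.09680986 182.0583558  173.26566785]
MOVE [261.4, 18.8, 32.2] [0.235, -0.235, -1.558]
```

Call:
servo_tool --rows '[[[26, 261.4, 18.8, 32.2, 0.235, -0.235, -1.558], [26, 261.4, 18.8, 32.2, 0.235, -0.235, -1.558], [26, 261.4, 18.8, 32.2, 0.235, -0.235, -1.558], [26, 261.4, 18.8, 32.2, 0.235, -0.235, -1.558], [26, 261.4, 18.8, 32.2, 0.235, -0.235, -1.558], [26, 261.4, 18.8, 32.2, 0.235, -0.235, -1.558], [26, 261.4, 18.8, 32.2, 0.235, -0.235, -1.558], [26, 261.4, 18.8, 32.2, 0.235, -0.235, -1.558], [26, 261.4, 18.8, 32.2, 0.235, -0.235, -1.558], [26, 261.4, 18.8, 32.2, 0.235, -0.235, -1.558]]]'

```text
clock: 11.98
position: [452.8, 181.0, 173.1]
ee_rot: [0.744, -0.652, 0.098, -0.112]
contact_force: [-0.3, -1.0, 1.0]
gripper_width: 25.7
grasp_force: 0.0
```

Call:
servo_tool --rows '[[[26, 0, 0, 0, 0, 0, 0], [26, 0, 0, 0, 0, 0, 0]]]'

```text
clock: 12.22
position: [454.0, 182.1, 173.4]
ee_rot: [0.744, -0.652, 0.098, -0.112]
contact_force: [-0.5, 1.1, 0.3]
gripper_width: 26.4
grasp_force: 0.0
```

```bash
python3 - <<'E'
from h import *
s=arm.read_state();p,q=load();print(s["position"],p,(q.inv()*Ro.from_quat(s["ee_rot"])).as_rotvec(),s["joints"],s["gripper_width"])
P=arm.camera_params("wrist");I=arm.get_image("wrist")[:,:,::-1];cv2.imwrite("pics/w6.png",I)
B=HINGE-280*HX
for o in(-45,0,19,45):print(o,proj("wrist",B+HY*o,P))
E
```

```text
[453.95412151 182.14413782 173.35675265] [454.10025574 182.02032403 173.312     ] [-6.45367212e-05 -1.80358427e-05  4.68432368e-04] [ 0.81381458  0.07762039 -0.72989717  0.35888467 -0.55707105 -0.96780735] 26.357074833724063
-45 [255.84805755 102.34088791]
0 [255.9173357  164.52473134]
19 [255.94447156 188.8817945 ]
45 [255.97977094 220.56640121]
```

View pics/w6.png

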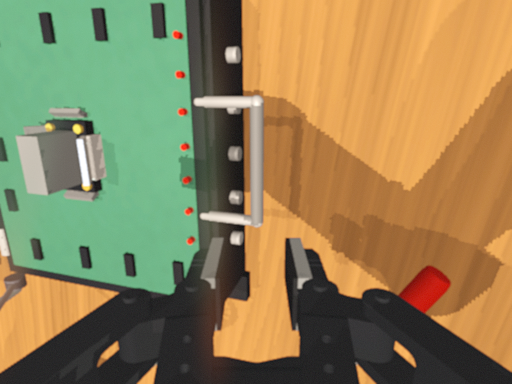

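The bar is at col 257, rows 100–222, against a predicted 256 and 102–220. The knobs are at rows 153 and 197, and I enter between them. Straight in along tool z, then close.

Call:
servo_tool --rows '[[[26, 0, -1, 50, 0, 0, 0], [26, 0, -1, 80, 0, 0, 0], [26, 0, -1, 105, 0, 0, 0], [26, 0, -1, 120, 0, 0, 0], [26, 0, -1, 120, 0, 0, 0], [4, 0, -1, 120, 0, 0, 0], [4, 0, -1, 120, 0, 0, 0], [4, 0, -1, 120, 0, 0, 0], [4, 0, -1, 120, 0, 0, 0]]]'

```text
clock: 13.4
position: [487.4, 186.7, 63.1]
ee_rot: [0.745, -0.651, 0.095, -0.106]
contact_force: [-11.5, 0.7, -0.3]
gripper_width: 7.6
grasp_force: 58.6
```

```bash
python3 - <<'E'
from h import *
mv(load()[0]+load()[1].apply([0,-1,120]))
s=arm.read_state();print(s["position"],load()[0],s["joints"].round(2),s["gripper_width"],s["grasp_force"],s["contact_force"])
p,q=load();o=p-tcp(0)
for th in np.linspace(.1,.968,10):print(th.round(3),np.round(q.inv().apply(tcp(th)+o-p),1).tolist())
E
```

```text
MOVE [-0.0, -1.0, 120.0] [0.0, 0.0, 0.0]
[487.44182117 186.73054386  63.0635798 ] [490.13183908 186.82596273  58.94578629] [ 0.61  0.3  -0.93  0.99 -0.16 -1.45] 7.6149976290565276 58.603209257125854 [-11.53889494   0.71526184  -0.33709652]
0.1 [-0.0, -9.6, -26.3]
0.196 [-0.0, -21.3, -50.6]
0.293 [-0.0, -35.2, -73.7]
0.389 [-0.0, -51.4, -95.4]
0.486 [-0.0, -69.5, -115.4]
0.582 [-0.0, -89.5, -133.5]
0.679 [-0.0, -111.1, -149.7]
0.775 [-0.0, -134.2, -163.6]
0.872 [-0.0, -158.6, -175.3]
0.968 [-0.0, -183.9, -184.6]
```

Wrist joint 5 is on its limit, so the grip is shallow (7.6 mm reading). I'll open, retreat, remove the tilt, and take the bar again from straight above.

```bash
sed -i 's/^AL=0.3/AL=0.0/' h.py; python3 - <<'E'
from h import *
p=tcp(0,depth=17);p[2]+=60;mv(p,tilted())
E
```

```text
MOVE [-0.0, -11.7, -55.0] [-0.299, -0.0, -0.0]
```

Call:
servo_tool --rows '[[[24, 0, 0, 0, 0, 0, 0], [24, 0, 0, 0, 0, 0, 0], [24, 0, 0, -20, 0, 0, 0], [24, 0, 0, -50, 0, 0, 0], [24, 0, -11.7, -55, -0.15, 0, 0], [24, 0, -11.7, -55, -0.299, 0, 0], [24, 0, -11.7, -55, -0.299, 0, 0], [24, 0, -11.7, -55, -0.299, 0, 0]]]'

```text
clock: 14.4
position: [486.5, 187.0, 120.3]
ee_rot: [0.752, -0.659, -0.001, 0.004]
contact_force: [-0.3, -0.5, 0.4]
gripper_width: 24.1
grasp_force: 0.0
```

```bash
python3 - <<'E'
from h import *
s=arm.read_state();p,q=load();print(s["position"],p,(q.inv()*Ro.from_quat(s["ee_rot"])).as_rotvec().round(3),s["joints"].round(2),s["gripper_width"],s["contact_force"])
P=arm.camera_params("wrist");I=arm.get_image("wrist")[:,:,::-1];cv2.imwrite("pics/w7.png",I)
h=cv2.cvtColor(I.copy(),cv2.COLOR_BGR2HSV)
B=HINGE-280*HX
for o in(-45,0,19,45):
    u=proj("wrist",B+HY*o,P);print(o,u.round(1))
u=proj("wrist",B,P)
r=int(u[1]);
if 0<=r<384:
    row=h[r,:,:];ok=np.where((row[:,1]<60)&(row[:,2]>80))[0];print(r,ok.tolist())
E
```

```text
[486.45266218 186.95497331 120.26082483] [485.13279411 186.15927732 114.94984936] [-0.008  0.003  0.001] [ 0.68  0.33 -0.39 -0.   -0.86 -0.55] 24.094759765732856 [-0.34186286 -0.52105554  0.38709546]
-45 [257.7 106.4]
0 [257.7 185.6]
19 [257.8 216. ]
45 [257.8 255. ]
185 [0, 1, 2, 3, 4, 5, 6, 7, 8, 9, 10, 11, 12, 13, 14, 15, 16, 17, 18, 19, 20, 21, 22, 251, 252, 253, 254, 255, 256, 257, 258, 259, 260, 261, 262, 263, 264, 265, 266]
```

The bar is at cols 251–266, centre 258.5 against a predicted 257.7, so it's aligned. Going down.

Call:
servo_tool --rows '[[[24, 0, 0, 0, 0, 0, 0], [24, 0, 0, 25, 0, 0, 0], [24, 0, 0, 45, 0, 0, 0], [24, 0, 0, 60, 0, 0, 0], [24, 0, 0, 60, 0, 0, 0], [24, 0, 0, 60, 0, 0, 0], [4, 0, 0, 60, 0, 0, 0], [4, 0, 0, 60, 0, 0, 0], [4, 0, 0, 60, 0, 0, 0], [4, 0, 0, 60, 0, 0, 0]]]'

```text
clock: 15.7
position: [484.6, 186.8, 61.3]
ee_rot: [0.752, -0.659, -0.002, 0.005]
contact_force: [-6.2, 1.9, 4.5]
gripper_width: 7.3
grasp_force: 58.6
```

```bash
python3 - <<'E'
from h import *
mv(load()[0]+load()[1].apply([0,0,60]))
s=arm.read_state();p,q=load();print(s["position"],load()[0],(q.inv()*Ro.from_quat(s["ee_rot"])).as_rotvec().round(3),s["joints"].round(2),s["gripper_width"],s["grasp_force"],s["contact_force"])
o=p-tcp(0)
for th in np.linspace(0,.968,20)[1:]:print(th.round(3),np.round(q.inv().apply(tcp(th)+o-p),1).tolist())
E
```

```text
MOVE [-0.0, 0.0, 60.0] [0.0, 0.0, 0.0]
[484.55041906 186.82783116  61.31944021] [485.15737054 186.16247754  54.94985447] [-0.011  0.003  0.001] [ 0.68  0.41 -0.45 -0.   -0.72 -0.54] 7.289097863304559 58.62327218055725 [-6.17765794  1.86127202  4.45563204]
0.051 [-0.0, -0.4, -14.3]
0.102 [-0.0, -1.5, -28.5]
0.153 [-0.0, -3.3, -42.6]
0.204 [-0.0, -5.8, -56.7]
0.255 [-0.0, -9.1, -70.6]
0.306 [-0.0, -13.0, -84.3]
0.357 [-0.0, -17.7, -97.7]
0.408 [-0.0, -23.0, -111.0]
0.459 [-0.0, -29.0, -123.9]
0.509 [-0.0, -35.6, -136.5]
0.56 [-0.0, -42.9, -148.8]
0.611 [-0.0, -50.8, -160.7]
0.662 [-0.0, -59.3, -172.2]
0.713 [-0.0, -68.3, -183.2]
0.764 [-0.0, -77.9, -193.7]
0.815 [-0.0, -88.1, -203.8]
0.866 [-0.0, -98.7, -213.3]
0.917 [-0.0, -109.8, -222.2]
0.968 [-0.0, -121.3, -230.6]
```

The tracked command was off by 6 mm because it had been clamped at the joint limit. Resyncing to the measured pose and taking a deeper grip (+7 mm).

Call:
servo_tool --rows '[[[24, 0, 0, 0, 0, 0, 0], [24, 0, 0, 0, 0, 0, 0], [24, 0, 0, 7, 0, 0, 0], [24, 0, 0, 7, 0, 0, 0], [4, 0, 0, 7, 0, 0, 0], [4, 0, 0, 7, 0, 0, 0], [4, 0, 0, 7, 0, 0, 0], [4, 0, 0, 7, 0, 0, 0]]]'

```text
clock: 16.7
position: [484.5, 186.6, 53.3]
ee_rot: [0.752, -0.659, -0.002, 0.005]
contact_force: [-5.7, 1.3, 2.5]
gripper_width: 8.1
grasp_force: 58.5
```

The grip is now at the pad centre. Lifting along the arc in small steps.

Call:
servo_tool --rows '[[[4, 0, -0.1, -7, 0, 0, 0], [4, 0, -0.4, -14.3, 0, 0, 0], [4, 0, -1.5, -28.5, 0, 0, 0], [4, 0, -3.3, -42.6, 0, 0, 0], [4, 0, -5.8, -56.7, 0, 0, 0], [4, 0, -9.1, -70.6, 0, 0, 0], [4, 0, -13, -84.3, 0, 0, 0], [4, 0, -17.7, -97.7, 0, 0, 0], [4, 0, -17.7, -97.7, 0, 0, 0]]]'

```text
clock: 17.82
position: [501.5, 188.8, 151.5]
ee_rot: [0.752, -0.659, -0.003, 0.006]
contact_force: [-9.3, 1.3, 0.9]
gripper_width: 8.3
grasp_force: 58.6
```

```bash
python3 - <<'E'
from h import *
s=arm.read_state();p=s["position"];q=Ro.from_quat(s["ee_rot"]);g=p-18.7*q.as_matrix()[:,2]-HINGE
print(p,s["joints"].round(2),s["contact_force"],s["gripper_width"]);x,z=g@HX,g[2]
print("r",np.hypot(x,z),"th",np.arctan2(z,-x), q.as_matrix().round(3).tolist())
th0=.357
for th in np.linspace(th0,.968,13)[1:]:print(th.round(3),np.round(tilted().inv().apply(tcp(th)-tcp(th0)),1).tolist())
E
```

```text
[501.495811   188.78235128 151.45104759] [ 0.66  0.32 -0.31 -0.01 -0.96 -0.53] [-9.31272853  1.32425424  0.94874763] 8.293430118674092
r 280.8904005066854 th 0.3569531354866424 [[0.131, -0.991, -0.014], [-0.991, -0.13, -0.005], [0.003, 0.014, -1.0]]
0.408 [0.0, -5.3, -13.2]
0.459 [0.0, -11.3, -26.2]
0.51 [-0.0, -17.9, -38.8]
0.561 [0.0, -25.2, -51.0]
0.612 [0.0, -33.1, -62.9]
0.662 [0.0, -41.6, -74.4]
0.713 [0.0, -50.6, -85.4]
0.764 [0.0, -60.2, -95.9]
0.815 [0.0, -70.4, -106.0]
0.866 [0.0, -81.0, -115.5]
0.917 [0.0, -92.1, -124.4]
0.968 [0.0, -103.6, -132.8]
```

Call:
servo_tool --rows '[[[4, 0, -3.8, -13.2, 0, 0, 0], [4, 0, -9.8, -26.2, 0, 0, 0], [4, 0, -16.4, -38.8, 0, 0, 0], [4, 0, -23.7, -51, 0, 0, 0], [4, 0, -31.6, -62.9, 0, 0, 0], [4, 0, -40.1, -74.4, 0, 0, 0], [4, 0, -49.1, -85.4, 0, 0, 0], [4, 0, -58.7, -95.9, 0, 0, 0], [4, 0, -58.7, -95.9, 0, 0, 0]]]'

```text
clock: 18.95
position: [561.5, 197.0, 250.2]
ee_rot: [0.752, -0.659, -0.002, 0.005]
contact_force: [-13.8, 0.5, 9.6]
gripper_width: 7.9
grasp_force: 59.1
```

Call:
servo_tool --rows '[[[4, 0, -5, -5.3, 0, 0, 0], [4, 0, -10.2, -10.1, 0, 0, 0], [4, 0, -15.5, -14.9, 0, 0, 0], [4, 0, -20.8, -19.6, 0, 0, 0], [4, 0, -26.3, -24.1, 0, 0, 0], [4, 0, -31.9, -28.5, 0, 0, 0], [4, 0, -37.6, -32.7, 0, 0, 0], [4, 0, -43.4, -36.9, 0, 0, 0], [4, 0, -43.4, -36.9, 0, 0, 0], [4, 0, -43.4, -36.9, 0, 0, 0]]]'

```text
clock: 20.2
position: [605.7, 203.0, 288.8]
ee_rot: [0.753, -0.659, -0.001, 0.003]
contact_force: [-12.1, 0.2, 13.7]
gripper_width: 7.7
grasp_force: 59.1
```

```bash
python3 - <<'E'
from h import *
a=arm.get_image("scene")[:,:,::-1];b=arm.get_image("top")[:,:,::-1]
s=arm.read_state();p=s["position"];q=Ro.from_quat(s["ee_rot"]);g=p-18.7*q.as_matrix()[:,2]-HINGE
print(p,s["joints"].round(2),s["joint_vel"].round(3),s["contact_force"],s["gripper_width"],s["grasp_force"]);x,z=g@HX,g[2]
print("r",np.hypot(x,z),"th",np.arctan2(z,-x))
f=lambda im,x0,y0,w,h,s:cv2.resize(im[y0:y0+h,x0:x0+w],None,fx=s,fy=s,interpolation=cv2.INTER_CUBIC)
cv2.imwrite("pics/end.png",np.hstack([f(b,60,85,160,240,2.5),f(a,260,130,160,240,2.5)]))
E
```

```text
[605.62265505 202.97899052 288.80008341] [ 0.58  0.38  0.15  0.   -1.34 -0.44] [-0.    -0.    -0.003  0.002  0.001 -0.001] [-10.89165748  -0.15982964  13.74572373] 7.689793726061628 59.10372734069824
r 283.735620993772 th 0.9791023564791242
```

View pics/end.png

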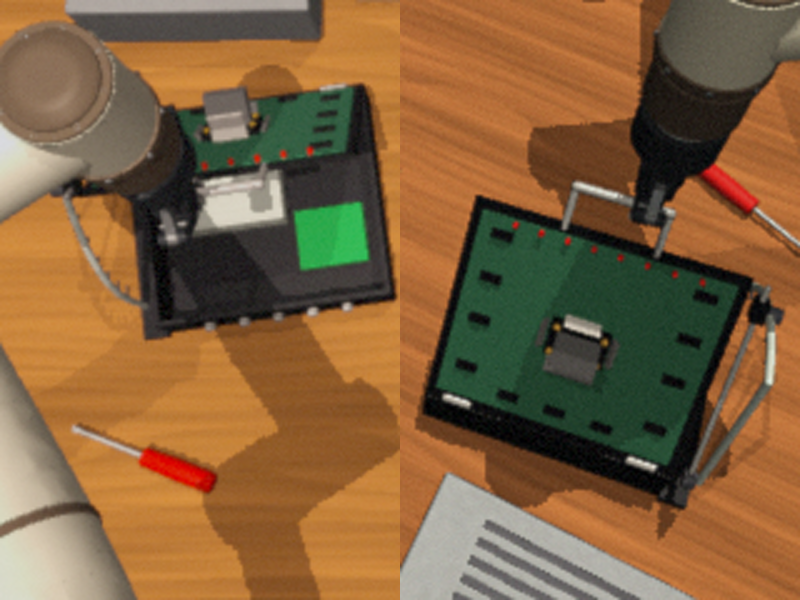

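The panel is raised with its right edge, (665,462)→(750,280), visibly parallel to the rod, (685,490)→(762,310). The module is still seated under the jaw and the gripper is on the bar. One numeric check against the scene view before handing in.

```bash
python3 - <<'E'
from h import *
for th in(.9,.968,1.03):
    u=np.array([np.sin(th)*HX*0-np.cos(th)*HX+[0,0,np.sin(th)]])[0];n=np.sin(th)*HX+[0,0,np.cos(th)]
    H=HINGE-1.3*HX
    print(th,[proj("scene",H+240*u+3*n+HY*y).round(1).tolist() for y in(-135,135)],proj("scene",HINGE+210*u+150*HY).round(1))
print("seen",(260+78/2.5,130+198/2.5),(260+352/2.5,130+280/2.5),"clamp",(260+365/2.5,130+308/2.5))
E
```

```text
0.9 [[291.5, 205.3], [400.8, 238.3]] [402.7 251.1]
0.968 [[290.3, 207.7], [401.2, 241.4]] [403.1 253.9]
1.03 [[289.0, 210.3], [401.5, 244.6]] [403.4 256.8]
seen (291.2, 209.2) (400.8, 242.0) clamp (406.0, 253.2)
```

The panel reads about 0.98 rad and the index about 0.96, inside the 0.09 tolerance. Handing in.

```bash
python3 -c "
from bench import arm
print(arm.job_done())"
```

```text
the job is handed in; nothing more can be done
None
```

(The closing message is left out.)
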